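Load the medicine dispenser and hold its dose tray open at the mark

TASK

Take the blue medicine cassette out of the white rack and slide it down into the slot on top of the dispenser until it is fully home, then let go of it. Then pull the dispenser's spring-loaded yellow handle straight out until its pointers are level with the red mark, and finish while still holding it there, so that the nurse across the desk can take the dose. Leave the other cassettes and everything else on the desk where they are.

Things in the scene. Friction and masses are not known exactly. Their poses are not given: they have to be found in the camera images.
- blue_mid (a point): The blue medicine cassette, the one to load: a rigid upright slab 12 mm thick (its x), 70 mm wide (its y), 120 mm tall (z up), about 0.1 kg, pale windows on both faces, either way round will do. The point is its centre, 60 mm above its bottom edge. It starts upright in one of the rack's three bays, any one of them; pinch it across its 12 mm near the top.
- rack: White fixed rack, 220 x 90 x 45 mm, origin at the centre of its underside. Three bays in a row along its x, at -70, 0 and +70 mm; each holds a cassette upright, loosely (16 mm wide bay), bottom edge 8 mm above the desk, the upper 83 mm of the cassette standing free. Cassettes start square to the rack (same axes).
- dispenser: Medicine dispenser, fixed to the desk: a pale tower 90 mm deep (x 0 to +90 mm), 120 mm wide (y) and 95 mm tall, on a dark base plate 8 mm thick that reaches 145 mm out in front of the tower (to x = -145 mm). Origin on the desk under the middle of the tower's front face; -x points out of the front, the way the slide pulls. The front faces away from the robot, towards the far side of the desk.
- slot_mouth (a point): Centre of the mouth of the slot in the tower's top, 95 mm above the desk, 45 mm behind the front face. The slot is 15 mm (dispenser x) by 74 mm (dispenser y) with sloped lips that widen it by 6 mm on every side over its top 8 mm, and goes straight down 57 mm to a floor 38 mm above the desk. With the cassette fully home its bottom rests on that floor, so its centre is 98 mm and its top 158 mm above the desk.
- dose_slide: The dispenser's clear dose tray with its yellow handle, sliding straight out of the tower's front along the dispenser's -x, up to 75 mm. Its frame equals the dispenser's frame when shut. A spring pulls it shut again: about 3 N when shut, plus 0.7 N for every 10 mm pulled (5 to 7 N at the marker, enough for a compliant arm to give a few mm: read the pointer and correct); it starts shut and slides back if let go.
- handle (a point): Grip point of the yellow handle: an upright tab on the slide, 12 mm thick (dispenser x), 30 mm wide (y), its top 100 mm and this point 80 mm above the desk, free below down to 30 mm. When shut it stands 55 mm in front of the tower's front face (49 mm gap behind it). Moves with the slide.
- pointer (a point): Middle between the two small yellow pointers (4 mm thick along x) that stick out on both sides of the tray under the handle, 26 mm above the desk, in line with the middle of the handle's thickness. Moves with the slide.
- marker: The red mark: two small fixed red posts (4 mm thick along the pull, 10 mm wide, 27 mm tall, centred 49 mm to either side of the tray's middle line) on the dispenser's base plate, beside the tray. Origin midway between them at their foot; axes as the dispenser's. It is set 35 to 60 mm farther out than the pointers of the shut slide; the slide is at the mark when the pointers stand level with the posts.
- orange_mid (a point): Orange medicine cassette, same size and shape as the blue one, in another bay of the rack; leave it there. The point is its centre, half-way up.
- green_mid (a point): Green medicine cassette, same size and shape as the blue one, in another bay of the rack; leave it there. The point is its centre, half-way up.
- mug: White mug, 80 mm across, 90 mm tall, on one side of the desk; origin at its foot. Leave alone.
- sanitiser: Clear bottle, 60 mm across, 150 mm tall, at the back of the desk; origin at its foot. Leave alone.
- stapler: Blue and black stapler, 140 x 36 x 45 mm, on the other side of the desk; origin at its foot. Leave alone.
- pen_cup: Grey square pen holder, 75 x 75 mm, 150 mm tall with its pens, towards the back on the robot's right; origin at its foot. Leave alone.
- calculator: Grey calculator, 110 x 74 x 16 mm, lying flat on the robot's left; origin at its underside. Leave alone.
Not all that is in view belongs to the job. There is more than one size of the part that bears blue_mid; the job needs the largest.

How it is judged:
By the outcome, as a careful person would: the job done as asked, in the order asked, and still so for the second after the job is handed in, while the arm keeps its last pose, push and grip.
It also fails if it takes over 54 s, if anything falls off the work surface, if the arm or the gripper's body presses on something with over 40 N, if the wrist force passes 120 N, or if a joint passes its speed limit or range.

ROBOT

A 6-joint arm with a two-finger parallel gripper is mounted at the origin on the work surface. World frame = base frame: x ahead of the robot, y to its left, z up, the work surface at z = 0. Lengths are in m, angles in rad, forces in N, time in s.
With the tool pointing down it reaches from about 0.35 to 0.975 m from the base axis. Payload 4.9 kg.
Tool frame: the origin (TCP) lies on the centre line of the jaws, within the pads' length; the fingertips stand ctrl.tcp_to_tips ahead of it and the grasp point (between the pads) lies 3 mm ahead of it (ctrl.tcp_to_tips is the distance from the TCP to the fingertips, in m); z points along the fingers, y is the direction in which the jaws open and shut (so a half turn about z gives the same grasp; the last joint's range is limited). The gripper opens to 85 mm and grips with 20 to 120 N. Pads are 22 mm wide; open, the fingers measure 114 mm over their backs; the gripper's body (76 mm by 85 mm) begins 54 mm behind the grasp point. The pads swing forward as they close: fully open they stand 13 mm farther back than shut.
Start: joints at [1.187, 0.053, 1.613, -0, 1.476, -0.119], TCP at [0.164, 0.603, 0.253] pointing down, gripper open.
Joint ranges: [-3.01, 3.01], [-1.01, 2.22], [0.06, 2.58], [-1.02, 4.17], [0.09, 2.62], [-3.14, 3.14]. Speed limits (rad/s): [2.57, 2.57, 3.14, 3.14, 3.14, 3.14].

INTERFACE

Orientations are given as a rotation vector (axis times angle).
In Python, from station import ctrl, vision gives the robot as it stands.
- The arm moves only by the tool jog_arm, never from a script. Its argument "deltas" is a list of rows, each a list of 7 numbers: the turn, a rotation vector about the tool's x, y, z in rad, then the shift along the tool's x, y, z in cm, then the opening, from 0 (shut) to 1 (fully open). A call has 1 to 12 rows; each row shifts and turns the commanded pose from where the row before left it, along the tool's axes as they then stand; what a row does not reach is not made up. A row lasts 1/12 s, in which the tool goes at most 41.7 mm and 7.16 degrees, less where a joint would pass 70% of its speed; a pose out of reach is approached as far as the arm can. A call with a gripper value outside its range is refused whole. The fingers move at their own pace and stop on an object; "grip_force" is the grip in N (left out, the last holds). Time passes only in rows, so rows that do not move let the fingers close. It gives the time, the measured TCP pose, the force and the opening at its end, in the units of the state.
- ctrl.get_obs(): the state, without advancing time (a new reading comes with each control period).
- vision.get_image(name): name is "scene" or "top" or "wrist"; returns (picture, depth): 420x560x3 uint8, red, green, blue; 420x560 float32, m along the optical axis (not along the pixel's ray), 0 where there is no reading.
- vision.calibration(name): a dict with "fx", "fy", "cx", "cy" (pixels), "rvec" (rotation vector, rad) and "tvec" (3), from world to camera coordinates, as OpenCV has them; the wrist camera has in their place "hand_eye" (4x4, takes a point from camera to tool coordinates, whose origin is the TCP and whose axes are the flange's). Camera axes: x right, y down, z forward; pixel columns grow to the right and rows downward; lengths in m; the calibration is good to about 2 mm. A picture is of the moment at which its call begins: read the wrist's pose just before it. calibration takes no time and is no camera call.
- ctrl.finish_job(): hands the job in, once; it reports no verdict.
The state is a dict: "t": time; "q": joint angles; "dq": joint speeds; "effort": joint torques, N m; "tool_pos": TCP position; "tool_rot": TCP orientation; "contact_force": force on the tool from outside, world axes, zero at the start; "wrist_torque": the same for the moment, N m; "opening": finger opening in m.
Only numpy, scipy, OpenCV 4.12 (cv2) and the standard library are available. Lean on these libraries where they do the work, as an engineer would, in place of code of your own. Each camera call takes 0.05 s, during which the arm holds its last target. There are 200 camera calls.

## Working session

There is one attempt and no reset: what is moved stays moved. The work goes in short steps, Python scripts to look and compute and a tool call to move; the robot and the scene stay as the last step left them, time stands still between calls to the robot, and variables do not carry over. Pictures are saved under pics/ and viewed, about 8 in all and at most 12, crops included, and the job is handed in when it is done.

Besides the shell and the picture viewer there is one more tool, called after "Call:" as name(argument=value, ...), one argument or row to a line, values as JSON. jog_arm: Moves the arm, as the interface text tells. Its arguments: {"type":"object","properties":{"deltas":{"type":"array"},"grip_force":{"type":"number"}},"required":["deltas"]}

```bash
mkdir -p pics; ls
cat > h.py <<'E'
import numpy as np, cv2, pickle
from scipy.spatial.transform import Rotation as R
from station import ctrl, vision
def cam(name, obs=None):
    c=vision.calibration(name)
    K=np.array([[c['fx'],0,c['cx']],[0,c['fy'],c['cy']],[0,0,1]])
    if name=='wrist':
        T=np.eye(4);T[:3,:3]=R.from_rotvec(obs['tool_rot']).as_matrix();T[:3,3]=obs['tool_pos']
        W=T@np.array(c['hand_eye'])
    else:
        W=np.eye(4);W[:3,:3]=cv2.Rodrigues(np.array(c['rvec'],float))[0];W[:3,3]=np.ravel(c['tvec']);W=np.linalg.inv(W)
    return K,W   # W camera->world
def grab(name,tag):
    o=ctrl.get_obs();im,d=vision.get_image(name);K,W=cam(name,o)
    pickle.dump((im,d,K,W,o),open(f'pics/{tag}.pkl','wb'))
    cv2.imwrite(f'pics/{tag}.png',im[...,::-1]);return im,d,K,W,o
def load(tag): return pickle.load(open(f'pics/{tag}.pkl','rb'))
def onplane(uv,z,K,W):
    uv=np.atleast_2d(uv).astype(float);r=np.c_[(uv[:,0]-K[0,2])/K[0,0],(uv[:,1]-K[1,2])/K[1,1],np.ones(len(uv))]@W[:3,:3].T
    return W[:3,3]+r*((z-W[2,3])/r[:,2])[:,None]
def cloud(d,K,W):
    v,u=np.mgrid[:d.shape[0],:d.shape[1]]
    p=np.stack([(u-K[0,2])/K[0,0]*d,(v-K[1,2])/K[1,1]*d,d],-1)
    return p@W[:3,:3].T+W[:3,3]
def proj(p,K,W):
    c=(np.atleast_2d(p)-W[:3,3])@W[:3,:3];return c[:,:2]/c[:,2:]*[K[0,0],K[1,1]]+[K[0,2],K[1,2]]
E
python3 - <<'E'
from h import *
a=grab('top','top');b=grab('scene','scene')
print(a[3],b[3],a[2]);o=a[4];print(o, ctrl.tcp_to_tips, R.from_rotvec(o['tool_rot']).as_matrix())
E
```

```text
pics
[[-0.01487723 -0.98853256  0.15027323  0.46394681]
 [-0.99981774  0.01290884 -0.01406577  0.00644761]
 [ 0.01196462 -0.1504551  -0.98854444  1.06843404]
 [ 0.          0.          0.          1.        ]] [[ 0.66757221  0.41655341 -0.61711473  1.36906364]
 [ 0.74433267 -0.35358662  0.56652042 -0.70403355]
 [ 0.0177825  -0.83753195 -0.54609891  0.7703094 ]
 [ 0.          0.          0.          1.        ]] [[390.61044914   0.         273.14643107]
 [  0.         390.61044914 214.1124679 ]
 [  0.           0.           1.        ]]
{'t': 0.0, 'q': array([ 1.18699429e+00,  5.33962545e-02,  1.61425532e+00, -2.59236609e-05,
        1.47601658e+00, -1.19040264e-01]), 'dq': array([0.00116437, 0.00022081, 0.00025958, 0.00092935, 0.00085501,
       0.00111401]), 'effort': array([ 1.02257844e-03, -3.93672645e+01, -3.70182788e+01,  5.49893537e-05,
        6.96119983e-03, -1.39931394e-06]), 'tool_pos': array([0.16336621, 0.6026843 , 0.25206166]), 'tool_rot': array([-0.41460424, -3.11361698,  0.00316727]), 'contact_force': array([ 0.38456947, -0.17507348,  0.26968629]), 'wrist_torque': array([-0.00111378, -0.00033675, -0.03069548]), 'opening': 0.08522953380549725} 0.022 [[-9.65155433e-01  2.61676178e-01 -7.53236369e-04]
 [ 2.61677169e-01  9.65153521e-01 -1.93416129e-03]
 [ 2.20864800e-04 -2.06387103e-03 -9.99997846e-01]]
```

View pics/top.png

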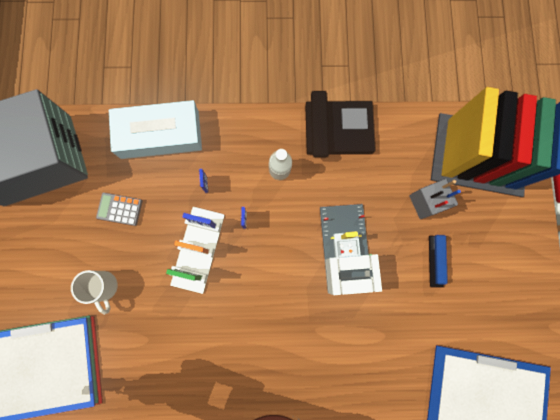

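View pics/scene.png

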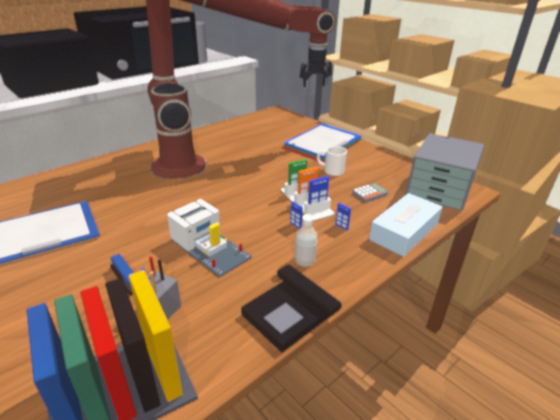

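Top view: three blue pieces. They are at (199,219) in the rack, (203,180) loose and (243,217) loose. The one in the rack is the longest and stands in a bay, so it fits. The dispenser is at (350,255), with the yellow handle at (345,235). Next I confirm with an enlarged crop and measure.

Run:
```python
from h import *
im,d,K,W,o=load('top');P=cloud(d,K,W)
hsv=cv2.cvtColor(im,cv2.COLOR_RGB2HSV)
H,S,V=[hsv[...,i].astype(int) for i in range(3)]
reg=np.zeros(H.shape,bool);reg[160:300,160:260]=1
def blobs(m,n,tag):
    k,l,st,c=cv2.connectedComponentsWithStats(m.astype(np.uint8))
    for i in range(1,k):
        if st[i,4]>=n:
            q=P[l==i];z=q[:,2];zt=np.percentile(z,95);t=q[z>zt-0.012]
            r=cv2.minAreaRect((t[:,:2]*1000).astype(np.float32))
            print(tag,st[i],'ztop',zt.round(4),'rect',np.round(r[0],1),np.round(r[1],1),round(r[2],1),'n',len(t))
blobs(reg&(abs(H-118)<14)&(S>130),15,'blue');blobs(reg&(abs(H-60)<18)&(S>100),15,'green');blobs(reg&(H<14)&(S>200)&(P[...,2]>.09),15,'orange')
rd=np.zeros_like(reg);rd[195:300,310:390]=1
blobs(rd&(abs(H-27)<6)&(S>130),10,'yel');blobs(rd&((H<6)|(H>174))&(S>130),3,'red')
m=rd&(abs(P[...,2]-.095)<.006);blobs(m,100,'tower')
m=rd&(abs(P[...,2]-.008)<.004)&(S<90);blobs(m,100,'base')
m=reg&(abs(P[...,2]-.045)<.006)&(S<60);blobs(m,10,'rackpart')
q=P[m];print('rack',cv2.minAreaRect((q[:,:2]*1000).astype(np.float32)))
a=cv2.resize(im[160:300,160:260],None,fx=4,fy=4,interpolation=2);b=cv2.resize(im[195:300,310:390],None,fx=4.99,fy=5.3334,interpolation=2)
c=np.hstack([a,cv2.resize(b,(399,560))]);cv2.imwrite('pics/crop1.png',c[...,::-1])
```

```text
blue [200 169   4  18  48] ztop 0.0843 rect [712.1 177.3] [47.1  7. ] 4.4 n 48
blue [242 207   3  19  49] ztop 0.0848 rect [610.5  69.5] [ 5.4 46.6] 89.5 n 49
blue [183 213  28  11 126] ztop 0.1301 rect [547.2 102.7] [252.8  28.9] 55.7 n 126
green [167 269  33  11 142] ztop 0.1302 rect [460.7 127.5] [241.2  20.9] 86.6 n 129
yel [342 232  16   7  78] ztop 0.1028 rect [ 517.4 -102.8] [ 15.4 242.8] 22.5 n 57
red [359 215   5   3   9] ztop 0.0358 rect [ 612.  -245.9] [5.7 3.3] 73.1 n 6
red [324 218   4   2   6] ztop 0.0351 rect [ 607.4 -149. ] [6.4 2.7] 87.6 n 6
red [341 251   3   2   5] ztop 0.0186 rect [ 519.7 -192.1] [2.8 6. ] 0.8 n 5
tower [ 330  255   52   40 1429] ztop 0.0971 rect [ 458.3 -209. ] [ 90.1 121.4] 3.5 n 1429
base [ 320  204   49   62 1517] ztop 0.0106 rect [ 568.  -201.8] [159.5 120.2] 3.7 n 1517
rackpart [185 220  36  12 105] ztop 0.0479 rect [598.9 178.9] [90.1 24.1] 75.6 n 105
rackpart [180 240  13   4  18] ztop 0.0467 rect [548.6 221.4] [32.4  3.1] 75.3 n 18
rackpart [178 245  36  13 102] ztop 0.048 rect [531.3 196.5] [89.  23.9] 75.2 n 102
rackpart [172 267  34  17 109] ztop 0.0475 rect [463.9 214.8] [90.  24.1] 75.1 n 109
rack ((572.9346923828125, 154.34121704101562), (151.96209716796875, 276.8363037109375), 68.7889175415039)
```

View pics/crop1.png

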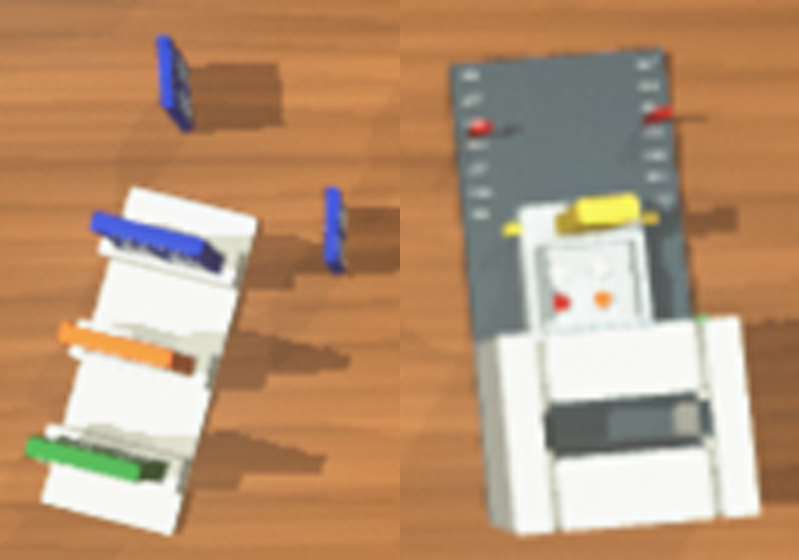

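The crop confirms it: the blue cassette in the rack's far bay (crop (155,240), top at 0.130 m) is the full-size one. The two loose ones, (175,85) and (335,230) in the crop, are only 85 mm tall. The dispenser's front points to about +x (yaw about 3.6°), and the red posts are at x≈0.61. Moving now.

Call:
jog_arm(
  deltas=[
    [0, 0, 0.12, 0, 0, -0.5, 0.6],
    [0, 0, 0.12, 0, 0, -0.5, 0.6],
    [0, 0, 0.12, 0, 0, -0.5, 0.6],
    [0, 0, 0.12, 0, 0, -0.5, 0.6],
    [0, 0, 0.12, 0, 0, -0.5, 0.6],
    [0, 0, 0.12, 0, 0, -0.5, 0.6],
    [0, 0, 0.12, 0, 0, -0.5, 0.6],
    [0, 0, 0.12, 0, 0, -0.5, 0.6],
    [0, 0, 0.12, 0, 0, -0.5, 0.6],
    [0, 0, 0.12, 0, 0, -0.5, 0.6],
    [0, 0, 0.12, 0, 0, 0, 0.6],
    [0, 0, 0.12, 0, 0, 0, 0.6],
  ],
)

```text
t: 1.1
tool_pos: [0.1635, 0.6031, 0.3032]
tool_rot: [2.371, 2.061, -0.0]
contact_force: [-0.8, 0.5, -1.2]
opening: 0.0513
```

Call:
jog_arm(
  deltas=[
    [0, 0, 0.12, 0, 0, 0, 0.6],
    [0, 0, 0, -1.5, 2.5, 0, 0.6],
    [0, 0, 0, -1.5, 2.5, 0, 0.6],
    [0, 0, 0, -1.5, 2.5, 0, 0.6],
    [0, 0, 0, -1.5, 2.5, 0, 0.6],
    [0, 0, 0, -1.5, 2.5, 0, 0.6],
    [0, 0, 0, -1.5, 2.5, 0, 0.6],
    [0, 0, 0, -1.5, 2.5, 0, 0.6],
    [0, 0, 0, -1.5, 2.5, 0, 0.6],
    [0, 0, 0, -1.5, 2.5, 0, 0.6],
    [0, 0, 0, -1.5, 2.5, 0, 0.6],
    [0, 0, 0, -1.5, 2.5, 0, 0.6],
  ],
)

```text
t: 2.1
tool_pos: [0.3889, 0.3731, 0.3028]
tool_rot: [-2.485, -1.922, 0.001]
contact_force: [-0.4, 0.3, -0.4]
opening: 0.0513
```

Call:
jog_arm(
  deltas=[
    [0, 0, 0, -1.5, 2.5, 0, 0.6],
    [0, 0, 0, -1.5, 2.5, 0, 0.6],
    [0, 0, 0, -1.5, 2.5, 0, 0.6],
    [0, 0, 0, -1.5, 2.5, 0, 0.6],
    [0, 0, 0, -1.5, 2.5, 0, 0.6],
    [0, 0, 0, -1.5, 2.5, 0, 0.6],
    [0, 0, 0, -1.5, 2.5, 0, 0.6],
    [0, 0, 0, 0, 0, 0, 0.6],
    [0, 0, 0, 0, 0, 0, 0.6],
    [0, 0, 0, 0, 0, 0, 0.6],
  ],
)

```text
t: 2.93
tool_pos: [0.5309, 0.2289, 0.3028]
tool_rot: [-2.485, -1.921, 0.001]
contact_force: [-0.0, -0.8, -0.5]
opening: 0.0515
```

Run:
```python
from h import *
im,d,K,W,o=grab('wrist','w1');P=cloud(d,K,W)
print(o['t'],o['tool_pos'],o['opening'],R.from_rotvec(o['tool_rot']).as_matrix().round(4));print(K,W.round(3))
print(vision.calibration('wrist')['hand_eye'])
print(proj([[.575,.185,.128]],K,W))
```

```text
2.9333 [0.53088612 0.22890036 0.30275175] 0.05149271383378561 [[ 2.515e-01  9.679e-01 -1.200e-03]
 [ 9.679e-01 -2.515e-01  1.000e-04]
 [-3.000e-04 -1.200e-03 -1.000e+00]]
[[374.52822162   0.         287.73596419]
 [  0.         374.52822162 209.50786997]
 [  0.           0.           1.        ]] [[ 0.968 -0.24  -0.079  0.551]
 [-0.252 -0.921 -0.296  0.306]
 [-0.002  0.307 -0.952  0.422]
 [ 0.     0.     0.     1.   ]]
[[-7.96138232e-04 -9.51878729e-01 -3.06473900e-01  8.00592894e-02]
 [ 9.99999569e-01 -6.11239248e-04 -6.99283852e-04  1.98802541e-05]
 [ 4.78304548e-04 -3.06474325e-01  9.51878805e-01 -1.19643622e-01]
 [ 0.00000000e+00  0.00000000e+00  0.00000000e+00  1.00000000e+00]]
[[352.27155884 228.34607146]]
```

View pics/w1.png

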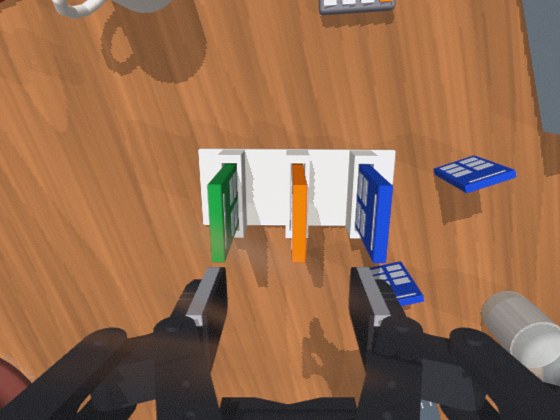

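Wrist view: blue cassette's top edge runs from about (372,167) to (382,260). Orange's is at (299,215) and green's at (218,220). Measuring the top face via depth.

```bash
cat >> h.py <<'E'
def topface(m,P,z,tol=.004):
    k=m&(abs(P[...,2]-z)<tol);v,u=np.nonzero(k);return k,np.c_[u,v]
E
python3 - <<'E'
from h import *
im,d,K,W,o=load('w1');P=cloud(d,K,W)
hsv=cv2.cvtColor(im,cv2.COLOR_RGB2HSV);H,S,V=[hsv[...,i].astype(int) for i in range(3)]
reg=np.zeros(H.shape,bool);reg[140:265,345:395]=1
m=reg&(abs(H-118)<14)&(S>130)
print(np.percentile(P[m][:,2],[50,80,90,95,98]))
for t in (.003,.005):
    k,uv=topface(m,P,np.percentile(P[m][:,2],90),t)
    q=onplane(uv,.128,K,W)[:,:2]*1000
    print(len(uv),cv2.minAreaRect(q.astype(np.float32)),np.mean(q,0))
# other: tower via front; rack white top
Rm=R.from_rotvec(o['tool_rot']).as_matrix()
c=np.array([*np.array(cv2.minAreaRect(q.astype(np.float32))[0])/1000,.128])
print('tool delta cm',Rm.T@(c-o['tool_pos'])*100)
E
```

```text
[0.12590789 0.12712089 0.12753705 0.12785302 0.12826079]
1105 ((599.3065185546875, 181.96078491210938), (68.55307006835938, 12.038581848144531), 75.04906463623047) [599.67590306 183.07436985]
1134 ((599.3167724609375, 182.38589477539062), (69.35153198242188, 12.425079345703125), 75.22952270507812) [599.66241638 183.40800687]
tool delta cm [-2.77644088  7.8137407  17.46659869]
```

Call:
jog_arm(
  deltas=[
    [0, 0, 0, -0.7, 2, 0, 0.6],
    [0, 0, 0, -0.7, 2, 0, 0.6],
    [0, 0, 0, -0.7, 2, 0, 0.6],
    [0, 0, 0, -0.7, 1.8, 0, 0.6],
    [0, 0, 0, 0, 0, 2.5, 0.6],
    [0, 0, 0, 0, 0, 2.5, 0.6],
    [0, 0, 0, 0, 0, 2.5, 0.6],
    [0, 0, 0, 0, 0, 2.5, 0.6],
    [0, 0, 0, 0, 0, 2.5, 0.6],
    [0, 0, 0, 0, 0, 2.5, 0.6],
    [0, 0, 0, 0, 0, 1.9, 0.6],
    [0, 0, 0, 0, 0, 1.9, 0.6],
  ],
  grip_force=40,
)

```text
t: 3.98
tool_pos: [0.5985, 0.1834, 0.1138]
tool_rot: [-2.482, -1.924, 0.001]
contact_force: [0.2, -0.2, -0.7]
opening: 0.0513
```

Call:
jog_arm(
  deltas=[
    [0, 0, 0, 0, 0, 0, 0.6],
    [0, 0, 0, 0, 0, 0, 0.0],
    [0, 0, 0, 0, 0, 0, 0.0],
    [0, 0, 0, 0, 0, 0, 0.0],
    [0, 0, 0, 0, 0, 0, 0.0],
    [0, 0, 0, 0, 0, 0, 0.0],
    [0, 0, 0, 0, 0, 0, 0.0],
    [0, 0, 0, 0, 0, 0, 0.0],
  ],
)

```text
t: 4.65
tool_pos: [0.6011, 0.1825, 0.1177]
tool_rot: [2.484, 1.921, 0.006]
contact_force: [0.4, 1.1, 6.9]
opening: 0.0113
```

Blue cassette gripped (11.3 mm). Lift, turn to the dispenser yaw, and go past the slot to look at it with the wrist camera.

Call:
jog_arm(
  deltas=[
    [0, 0, 0, 0, 0, -1.5, 0],
    [0, 0, 0, 0, 0, -2, 0],
    [0, 0, 0, 0, 0, -2, 0],
    [0, 0, 0, 0, 0, -2, 0],
    [0, 0, 0, 0, 0, -2, 0],
    [0, 0, 0, 0, 0, -2.5, 0],
    [0, 0, 0, 0, 0, -2.5, 0],
    [0, 0, -0.1, 0, 0, -1.5, 0],
    [0, 0, -0.1, 0, 0, 0, 0],
    [0, 0, -0.118, 0, 0, 0, 0],
    [0, 0, 0, -2, -0.7, 0, 0],
    [0, 0, 0, -2, -0.7, 0, 0],
  ],
)

```text
t: 5.65
tool_pos: [0.5879, 0.1413, 0.2749]
tool_rot: [-2.147, -2.293, 0.001]
contact_force: [0.2, -1.3, -1.3]
opening: 0.0118
```

Call:
jog_arm(
  deltas=[
    [0, 0, 0, -2.5, -0.9, 0, 0],
    [0, 0, 0, -2.5, -0.9, 0, 0],
    [0, 0, 0, -2.5, -0.9, 0, 0],
    [0, 0, 0, -2.5, -0.9, 0, 0],
    [0, 0, 0, -2.5, -0.9, 0, 0],
    [0, 0, 0, -2.5, -0.9, 0, 0],
    [0, 0, 0, -2.5, -0.9, 0, 0],
    [0, 0, 0, -2.5, -0.9, 0, 0],
    [0, 0, 0, -2.5, -0.9, 0, 0],
    [0, 0, 0, -2.5, -0.9, 0, 0],
    [0, 0, 0, -2.5, -0.9, 0, 0],
    [0, 0, 0, -2.5, -0.9, 0, 0],
  ],
)

```text
t: 6.65
tool_pos: [0.4989, -0.1662, 0.275]
tool_rot: [-2.149, -2.291, 0.0]
contact_force: [-0.2, -0.2, -0.9]
opening: 0.0116
```

Call:
jog_arm(
  deltas=[
    [0, 0, 0, -2.5, -0.9, 0, 0],
    [0, 0, 0, -2.5, -0.9, 0, 0],
    [0, 0, 0, -2.5, -0.9, 0, 0],
    [0, 0, 0, -2.5, -0.8, 0, 0],
    [0, 0, 0, -2, 0, 0, 0],
    [0, 0, 0, -1, 0, 0, 0],
    [0, 0, 0, 0, 0, 0, 0],
    [0, 0, 0, 0, 0, 0, 0],
    [0, 0, 0, 0, 0, 0, 0],
  ],
)

```text
t: 7.4
tool_pos: [0.4733, -0.2959, 0.2751]
tool_rot: [-2.148, -2.292, -0.001]
contact_force: [-0.1, -0.0, -1.4]
opening: 0.0117
```

Run:
```python
from h import *
im,d,K,W,o=grab('wrist','w2');P=cloud(d,K,W)
print(o['t'],o['tool_pos'],o['opening'],o['contact_force'],R.from_rotvec(o['tool_rot']).as_matrix().round(4))
hsv=cv2.cvtColor(im,cv2.COLOR_RGB2HSV);H,S,V=[hsv[...,i].astype(int) for i in range(3)]
m=(abs(P[...,2]-.095)<.004)&(S<60)
print(m.sum());q=P[m];print('tower',cv2.minAreaRect((q[:,:2]*1000).astype(np.float32)))
print(proj([[.458,-.209,.095]],K,W))
```

```text
7.4 [ 0.47325317 -0.2959479   0.27506343] 0.011662342847589942 [-0.11249518 -0.01895779 -1.44527155] [[-6.490e-02  9.979e-01 -3.000e-04]
 [ 9.979e-01  6.490e-02  9.000e-04]
 [ 9.000e-04 -3.000e-04 -1.000e+00]]
13659
tower ((527.9317016601562, -314.4876708984375), (133.12193298339844, 388.2508239746094), 33.67584228515625)
[[274.6408891  78.4026927]]
```

View pics/w2.png

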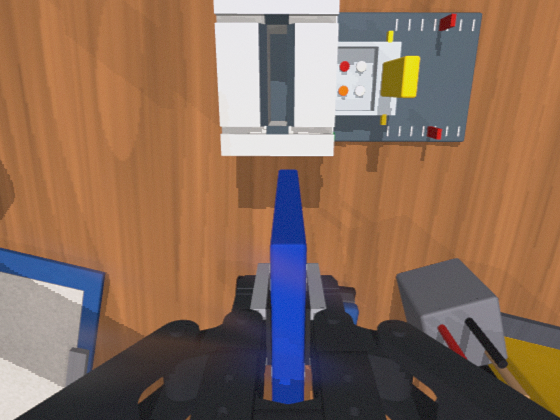

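Wrist view: tower top spans columns 217–338 with the slot's dark gap at 260–295. The held cassette's narrow edge runs from its bottom (288,170) to its top (288,240). Red posts are at (447,21) and (434,132).

Run:
```python
from h import *
im,d,K,W,o=load('w2');P=cloud(d,K,W)
hsv=cv2.cvtColor(im,cv2.COLOR_RGB2HSV);H,S,V=[hsv[...,i].astype(int) for i in range(3)]
Rm=R.from_rotvec(o['tool_rot']).as_matrix()
T=(P-o['tool_pos'])@Rm*1000  # tool frame mm
reg=np.zeros(H.shape,bool);reg[0:160,205:345]=1
m=reg&(abs(P[...,2]-.095)<.005)&(S<60)
print('z med',np.median(P[m][:,2]))
for r in (30,50,60,70,90,110,120,140,150):
    c=np.nonzero(m[r])[0]
    if len(c)==0: continue
    g=np.nonzero(np.diff(c)>4)[0]
    e=[c[0]-.5]+[x for i in g for x in (c[i]+.5,c[i+1]-.5)]+[c[-1]+.5]
    Q=(onplane(np.array([[x,r] for x in e]),.095,K,W)-o['tool_pos'])@Rm*1000
    print(r,np.array(e),'y:',Q[:,1].round(1),'x:',Q[0,0].round(1))
for c in (235,250,277,310,325):
    rr=np.nonzero(m[:,c])[0];print(c,rr.min(),rr.max(),((onplane([[c,rr.max()+.5]],.095,K,W)-o['tool_pos'])@Rm*1000).round(1))
# dark slot column
dd=T[:,277];print('slot col277 depth z:',[(r,int(P[r,277,2]*1000)) for r in range(0,160,6)])
b=np.zeros_like(reg);b[165:330,262:312]=1;b&=(abs(H-118)<14)&(S>130)
for r in range(172,320,12):
    c=np.nonzero(b[r])[0]
    if len(c): print(r,c[0],c[-1],'tool L',T[r,c[0]+2].round(1),'R',T[r,c[-1]-2].round(1),T[r,(c[0]+c[-1])//2].round(1))
```

```text
z med 0.09394930518232086
30 [214.5 262.5 291.5 337.5] y: [-53.  -18.    3.1  36.6] x: 120.9
50 [215.5 262.5 288.5 336.5] y: [-53.  -18.3   0.9  36.4] x: 107.5
60 [216.5 261.5 290.5 336.5] y: [-52.7 -19.2   2.4  36.7] x: 100.6
70 [216.5 260.5 289.5 335.5] y: [-53.1 -20.1   1.7  36.2] x: 93.6
90 [217.5 262.5 290.5 335.5] y: [-53.2 -18.9   2.5  36.8] x: 79.3
110 [218.5 263.5 289.5 334.5] y: [-53.3 -18.4   1.7  36.6] x: 64.5
120 [219.5 262.5 289.5 333.5] y: [-52.9 -19.4   1.7  36.1] x: 57.0
140 [220.5 333.5] y: [-53.   36.6] x: 41.5
150 [220.5 332.5] y: [-53.5  36.1] x: 33.6
235 0 155 [[ 29.1 -42.1 180.1]]
250 0 155 [[ 29.1 -30.  180.1]]
277 0 155 [[ 29.1  -8.3 180.1]]
310 0 155 [[ 29.1  18.2 180.1]]
325 0 155 [[ 29.1  30.3 180.1]]
slot col277 depth z: [(0, 94), (6, 95), (12, 93), (18, 89), (24, 85), (30, 58), (36, 37), (42, 37), (48, 37), (54, 36), (60, 37), (66, 37), (72, 36), (78, 36), (84, 37), (90, 37), (96, 37), (102, 37), (108, 36), (114, 37), (120, 37), (126, 87), (132, 93), (138, 93), (144, 93), (150, 93), (156, 0)]
172 279 296 tool L [ 32.8  -3.7 100.2] R [ 32.5   4.1 101.4] [
[... 197 characters left out ...]
[33.  -4.1 28.5] R [33.   5.1 28.5] [33.   0.5 28.2]
220 274 302 tool L [32.6 -4.1 14.7] R [32.4  5.1 15.2] [32.7  0.5 14.2]
232 272 304 tool L [32.9 -4.3  1.3] R [32.7  5.4  1.8] [32.7  0.5  1.7]
244 271 305 tool L [32.7 -4.3 -8.7] R [32.4  5.3 -8. ] [32.6  0.5 -8.5]
256 271 305 tool L [28.8 -4.3 -9.4] R [28.4  5.4 -8.6] [28.7  0.5 -9.2]
268 271 305 tool L [24.1 -4.4 -8.5] R [24.6  5.4 -9.5] [24.5  0.5 -9.5]
280 271 304 tool L [20.2 -4.5 -9.5] R [20.1  5.1 -9.4] [19.9  0.2 -9. ]
292 270 305 tool L [15.  -4.9 -8.2] R [15.6  5.5 -9.2] [15.4  0.1 -9. ]
304 271 305 tool L [11.3 -4.6 -9.8] R [11.   5.5 -9.3] [10.9  0.5 -9.1]
316 271 305 tool L [ 6.  -4.7 -8.8] R [ 6.1  5.6 -9. ] [ 6.4  0.5 -9.3]
```

Call:
jog_arm(
  deltas=[
    [0, 0, 0, 2, -0.4, 0, 0],
    [0, 0, 0, 2, -0.4, 0, 0],
    [0, 0, 0, 2, 0, 0, 0],
    [0, 0, 0, 2, 0, 0, 0],
    [0, 0, 0, 1.1, 0, 0, 0],
    [0, 0, 0, 0, -0.05, 1, 0],
    [0, 0, 0, 0, 0, 2, 0],
    [0, 0, 0, 0, 0, 1.5, 0],
    [0, 0, 0, 0, 0, 1, 0],
    [0, 0, 0, 0, 0, 0.4, 0],
    [0, 0, 0, 0, 0, 0, 0],
    [0, 0, 0, 0, 0, 0, 0],
  ],
)

```text
t: 8.45
tool_pos: [0.459, -0.2071, 0.2166]
tool_rot: [2.149, 2.291, 0.0]
contact_force: [-0.3, -0.6, -1.7]
opening: 0.0113
```

Run:
```python
from h import *
im,d,K,W,o=grab('wrist','w3');P=cloud(d,K,W)
print(o['t'],o['tool_pos'],o['contact_force'])
hsv=cv2.cvtColor(im,cv2.COLOR_RGB2HSV);H,S,V=[hsv[...,i].astype(int) for i in range(3)]
Rm=R.from_rotvec(o['tool_rot']).as_matrix();T=(P-o['tool_pos'])@Rm*1000
m=(abs(P[...,2]-.094)<.005)&(S<60)
for r in range(60,240,15):
    c=np.nonzero(m[r])[0]
    if len(c): print(r,T[r,c[0]].round(1),T[r,c[-1]].round(1))
b=(abs(H-118)<14)&(S>130);b[:, :255]=0;b[:,325:]=0
for r in range(100,260,12):
    c=np.nonzero(b[r])[0]
    if len(c)>5: print('b',r,T[r,c[0]+2].round(1),T[r,c[-1]-2].round(1))
```

```text
8.45 [ 0.45904292 -0.20706334  0.21661846] [-0.33545989 -0.62306083 -1.69779909]
135 [ 52.1 -44.  121.7] [ 51.9  44.7 123.2]
150 [ 42.3  -8.5 123.2] [ 42.3   9.  123.4]
165 [ 32.5 -44.1 123.2] [ 32.6  45.  122.7]
180 [ 23.  -44.2 120.9] [ 22.5  45.  122.9]
195 [ 12.1 -44.6 123.4] [ 12.4  44.7 122.1]
210 [  1.3 -44.6 123.8] [  1.6  44.7 122.6]
225 [ -9.1 -44.2 122.4] [ -8.8  44.4 121.6]
b 172 [ 32.8  -3.7 100.3] [ 32.7   4.1 100.3]
b 184 [32.7 -4.2 70.7] [32.7  4.7 70.7]
b 196 [32.7 -4.1 47.9] [32.6  5.2 48.3]
b 208 [32.8 -4.5 28.9] [32.5  5.1 30. ]
b 220 [32.7 -4.4 14.3] [32.9  5.4 13.7]
b 232 [32.5 -4.7  2.3] [32.5  5.4  2.4]
b 244 [32.8 -4.3 -9. ] [32.2  5.3 -7.5]
b 256 [28.9 -4.  -9.6] [28.7  5.3 -9.3]
```

View pics/w3.png

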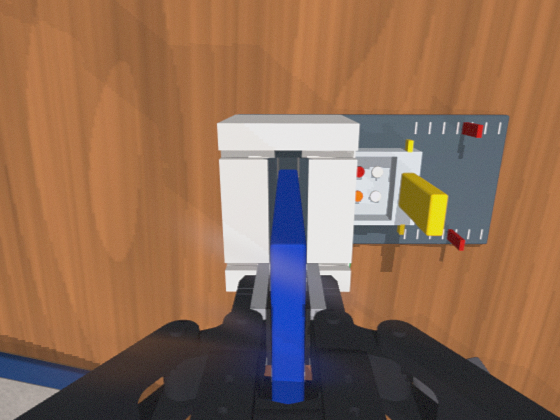

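Wrist view: the cassette (288,170–240) stands centred over the slot (gap around 288,160). Descending with force checks.

Call:
jog_arm(
  deltas=[
    [0, 0, 0, 0.1, 0, 0.6, 0],
    [0, 0, 0, 0, 0, 0.8, 0],
    [0, 0, 0, 0, 0, 0.8, 0],
    [0, 0, 0, 0, 0, 0.8, 0],
    [0, 0, 0, 0, 0, 0.5, 0],
    [0, 0, 0, 0, 0, 0, 0],
  ],
)

```text
t: 9.0
tool_pos: [0.4578, -0.2051, 0.1791]
tool_rot: [-2.147, -2.289, 0.001]
contact_force: [-1.0, 0.2, -1.1]
opening: 0.0115
```

Call:
jog_arm(
  deltas=[
    [0, 0, 0, 0, 0, 0.6, 0],
    [0, 0, 0, 0, 0, 0.6, 0],
    [0, 0, 0, 0, 0, 0.6, 0],
    [0, 0, 0, 0, 0, 0.6, 0],
    [0, 0, 0, 0, 0, 0.5, 0],
    [0, 0, 0, 0, 0, 0, 0],
    [0, 0, 0, 0, 0, 0, 0],
  ],
)

```text
t: 9.58
tool_pos: [0.4585, -0.2056, 0.1518]
tool_rot: [-2.149, -2.291, 0.0]
contact_force: [0.1, 0.8, -0.5]
opening: 0.0114
```

Call:
jog_arm(
  deltas=[
    [0, 0, 0, 0, 0, 0.15, 0],
    [0, 0, 0, 0, 0, 0.15, 0],
    [0, 0, 0, 0, 0, 0.15, 0],
    [0, 0, 0, 0, 0, 0, 0],
    [0, 0, 0, 0, 0, 0, 0],
  ],
)

```text
t: 10.0
tool_pos: [0.4588, -0.2057, 0.1479]
tool_rot: [2.149, 2.291, -0.0]
contact_force: [-0.0, -0.3, -0.6]
opening: 0.0116
```

Call:
jog_arm(
  deltas=[
    [0, 0, 0, 0, 0, 0.15, 0],
    [0, 0, 0, 0, 0, 0.15, 0],
    [0, 0, 0, 0, 0, 0.15, 0],
    [0, 0, 0, 0, 0, 0, 0],
    [0, 0, 0, 0, 0, 0, 0],
  ],
)

```text
t: 10.42
tool_pos: [0.4596, -0.2061, 0.1477]
tool_rot: [2.148, 2.291, 0.0]
contact_force: [-5.8, 4.4, 18.4]
opening: 0.0116
```

Floor contact at 18 N, at the expected height. Relax the press, open and rise.

Call:
jog_arm(
  deltas=[
    [0, 0, 0, 0, 0, -0.4, 0],
    [0, 0, 0, 0, 0, 0, 0.5],
    [0, 0, 0, 0, 0, 0, 0.5],
    [0, 0, 0, 0, 0, 0, 0.5],
    [0, 0, 0, 0, 0, 0, 0.5],
    [0, 0, 0, 0, 0, 0, 0.5],
    [0, 0, 0, 0, 0, -1, 0.5],
    [0, 0, 0, 0, 0, -2, 0.5],
    [0, 0, 0, 0, 0, -2.5, 0.5],
    [0, 0, 0, 0, 0, -2.5, 0.5],
    [0, 0, 0, 0, 0, -2, 0.5],
    [0, 0, 0, 0, 0, 0, 0.5],
  ],
)

```text
t: 11.42
tool_pos: [0.4609, -0.2071, 0.2537]
tool_rot: [2.142, 2.284, 0.003]
contact_force: [-0.2, -0.8, 1.1]
opening: 0.043
```

Call:
jog_arm(
  deltas=[
    [0, 0, 0, -2, 1, 0, 0.5],
    [0, 0, 0, -2, 1.5, 0, 0.5],
    [0, 0, 0, -2, 2, 0, 0.5],
    [0, 0, 0, -1, 2, 0, 0.5],
    [0, 0, 0, 0, 1.5, 0, 0.5],
    [0, 0, 0, 0, 0, 0, 0.5],
    [0, 0, 0, 0, 0, 0, 0.5],
  ],
)

```text
t: 12.0
tool_pos: [0.5429, -0.2703, 0.2463]
tool_rot: [-2.147, -2.291, 0.001]
contact_force: [-0.0, -0.0, 0.5]
opening: 0.0433
```

Run:
```python
from h import *
im,d,K,W,o=grab('wrist','w4');P=cloud(d,K,W)
print(o['t'],o['tool_pos'],o['contact_force'],o['opening'])
hsv=cv2.cvtColor(im,cv2.COLOR_RGB2HSV);H,S,V=[hsv[...,i].astype(int) for i in range(3)]
Rm=R.from_rotvec(o['tool_rot']).as_matrix();T=(P-o['tool_pos'])@Rm*1000
print(Rm.round(4))
def blobs(m,n,tag):
    k,l,st,c=cv2.connectedComponentsWithStats(m.astype(np.uint8))
    for i in range(1,k):
        if st[i,4]>=n:
            q=P[l==i];t=T[l==i];zt=np.percentile(q[:,2],90);s=abs(q[:,2]-zt)<.004
            r=cv2.minAreaRect(t[s][:,:2].astype(np.float32))
            print(tag,st[i],'z',np.percentile(q[:,2],[5,90]).round(4),'tool xy',np.round(r[0],1),np.round(r[1],1),round(r[2],1))
blobs((abs(H-118)<14)&(S>130),200,'blue');blobs((abs(H-28)<6)&(S>150),20,'yel');blobs(((H<6)|(H>174))&(S>170),15,'red')
```

```text
12.0 [ 0.54288941 -0.27025582  0.24633291] [-0.02160436 -0.04697152  0.46123922] 0.04332615585857647
[[-6.450e-02  9.979e-01 -1.900e-03]
 [ 9.979e-01  6.450e-02  9.000e-04]
 [ 1.000e-03 -1.800e-03 -1.000e+00]]
blue [ 124   45   68  132 5411] z [0.1023 0.1576] tool xy [ 67.2 -78. ] [12.1 69.3] 89.4
blue [   0  296   31  106 1750] z [0.0117 0.0159] tool xy [-201.5 -305.3] [135.5  30.9] 10.3
blue [230 331  63  24 718] z [0.0381 0.0446] tool xy [-170.8  -27.2] [14.8 63.7] 7.2
yel [310  54   5  11  55] z [0.0281 0.0303] tool xy [103.8  20.7] [3.5 7.9] 89.4
yel [306  86  21  44 852] z [0.0734 0.0998] tool xy [67.5 20.7] [11.7 28.9] 89.9
yel [308 141   5  11  47] z [0.0263 0.0297] tool xy [31.2 20.3] [3.6 9.1] 88.9
red [369  36  11  16 129] z [0.0147 0.0347] tool xy [116.3  72.9] [4.1 9.1] 89.5
red [264  85   9  10  73] z [0.0146 0.0172] tool xy [ 79.5 -17.2] [7.7 7.2] 0.0
red [362 152  10  16 109] z [0.0118 0.0344] tool xy [18.5 72.6] [9.4 4.4] 1.7
```

View pics/w4.png

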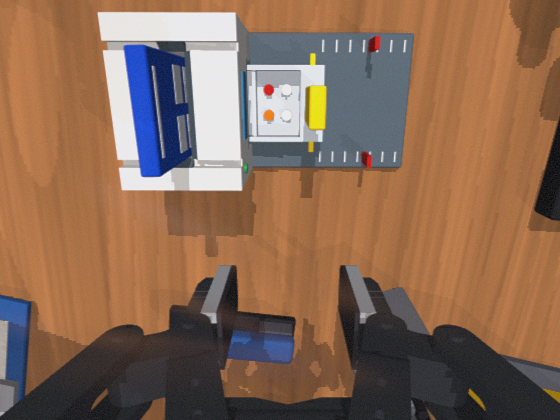

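Cassette's top is at 157.6 mm: fully home (spec 158). Handle (317,107) is at tool (67.5, 20.7) mm. The posts (375,44) and (368,159) are at tool y 72.8, so the pull is about 52 mm.

Call:
jog_arm(
  deltas=[
    [0, 0, 0, 1.5, 0.5, 0, 0.5],
    [0, 0, 0, 2, 0.5, 0, 0.5],
    [0, 0, 0, 2, 0.5, 0, 0.5],
    [0, 0, 0, 1.25, 0.55, 0, 0.5],
    [0, 0, 0, 0, 0, 2, 0.5],
    [0, 0, 0, 0, 0, 2.5, 0.5],
    [0, 0, 0, 0, 0, 2.5, 0.5],
    [0, 0, 0, 0, 0, 2.5, 0.5],
    [0, 0, 0, 0, 0, 2.5, 0.5],
    [0, 0, 0, 0, 0, 2.3, 0.5],
    [0, 0, 0, 0, 0, 2, 0.5],
    [0, 0, 0, 0, 0, 0, 0.5],
  ],
)

```text
t: 13.05
tool_pos: [0.5555, -0.2001, 0.0792]
tool_rot: [-2.143, -2.285, 0.005]
contact_force: [-0.5, -0.3, -1.8]
opening: 0.0427
```

Call:
jog_arm(
  deltas=[
    [0, 0, 0, 0, 0, 0, 0.5],
    [0, 0, 0, 0, 0, 0, 0.0],
    [0, 0, 0, 0, 0, 0, 0.0],
    [0, 0, 0, 0, 0, 0, 0.0],
    [0, 0, 0, 0, 0, 0, 0.0],
    [0, 0, 0, 0, 0, 0, 0.0],
    [0, 0, 0, 0, 0, 0, 0.0],
  ],
  grip_force=60,
)

```text
t: 13.63
tool_pos: [0.56, -0.2025, 0.0867]
tool_rot: [2.148, 2.289, 0.0]
contact_force: [-2.6, -0.3, 6.6]
opening: 0.0114
```

Gripped (11.4 mm). Pull 52 mm.

Call:
jog_arm(
  deltas=[
    [0, 0, 0, 0, 0.5, 0, 0],
    [0, 0, 0, 0, 0.7, 0, 0],
    [0, 0, 0, 0, 0.8, 0, 0],
    [0, 0, 0, 0, 0.8, 0, 0],
    [0, 0, 0, 0, 0.8, 0, 0],
    [0, 0, 0, 0, 0.8, 0, 0],
    [0, 0, 0, 0, 0.5, 0, 0],
    [0, 0, 0, 0, 0.3, 0, 0],
    [0, 0, 0, 0, 0, 0, 0],
    [0, 0, 0, 0, 0, 0, 0],
    [0, 0, 0, 0, 0, 0, 0],
  ],
)

```text
t: 14.55
tool_pos: [0.6113, -0.1993, 0.0867]
tool_rot: [2.149, 2.291, -0.002]
contact_force: [-6.4, -0.2, 8.7]
opening: 0.0113
```

```bash
cat > chk.py <<'E'
import sys
from h import *
for name in ('wrist','top','scene'):
    im,d,K,W,o=grab(name,sys.argv[1]+name);P=cloud(d,K,W)
    hsv=cv2.cvtColor(im,cv2.COLOR_RGB2HSV);H,S,V=[hsv[...,i].astype(int) for i in range(3)]
    T=(P-o['tool_pos'])@R.from_rotvec(o['tool_rot']).as_matrix()*1000
    near=(P[...,0]>.52)&(P[...,0]<.68)&(P[...,1]>-.28)&(P[...,1]<-.12)
    print(name,o['t'],o['tool_pos'],o['contact_force'],o['opening'])
    for tag,m,z in (('yel',(abs(H-28)<6)&(S>130),.028),('red',((H<6)|(H>174))&(S>130),.034)):
        k,l,st,c=cv2.connectedComponentsWithStats((m&near&(P[...,2]<.11)).astype(np.uint8))
        for i in range(1,k):
            if st[i,4]>=3:
                t=T[l==i];s=t[:,2]<np.percentile(t[:,2],10)+8
                print(tag,st[i],'top-part tool xyz',np.median(t[s],0).round(1),'y range',t[s][:,1].min().round(1),t[s][:,1].max().round(1))
E
python3 chk.py a
python3 - <<'E'
import cv2,numpy as np
a=cv2.imread('pics/awrist.png')[0:420];b=cv2.imread('pics/ascene.png')[180:300,150:270]
t=cv2.imread('pics/atop.png')[195:300,310:390]
cv2.imwrite('pics/a.png',np.hstack([cv2.resize(a,(480,360)),cv2.resize(b,(320,360),interpolation=2)]))
E
```

```text
wrist 14.55 [ 0.61127828 -0.19931219  0.08671275] [-6.35008876 -0.19359362  8.68096854] 0.011258265852987325
yel [284 169   8  23 181] top-part tool xyz [38.   0.5 57.7] y range -1.5 2.0
yel [ 269  224   37  145 4406] top-part tool xyz [  4.7   0.5 -12.1] y range -6.0 6.4
yel [263 355   2   6   7] top-part tool xyz [  0.3  -7.1 -22.8] y range -7.3 -7.0
red [283 139   9  29 247] top-part tool xyz [50.7  0.  52.6] y range -1.8 1.9
red [209 209  18  18 233] top-part tool xyz [ 14.  -37.4  70.7] y range -42.1 -33.1
top 14.6 [ 0.61125264 -0.19928071  0.08670656] [-5.69359357  0.02025659  7.84368123] 0.011610004071628672
yel [329 218   4   2   7] top-part tool xyz [37.  -1.  56.3] y range -2.6 0.6
red [324 218   4   2   6] top-part tool xyz [49.8 -1.4 53. ] y range -2.2 0.9
scene 14.65 [ 0.6112362  -0.19931739  0.08672414] [-6.66188639  0.43466703  7.67502803] 0.011198299670222664
yel [221 232  10  23 102] top-part tool xyz [-11.6   2.2 -13.7] y range -5.0 14.1
red [240 245   2   6  10] top-part tool xyz [48.2  1.7 60.4] y range 0.9 4.6
red [212 260   3   7  17] top-part tool xyz [-51.7   1.8  58.6] y range 0.9 3.6
```

View pics/a.png

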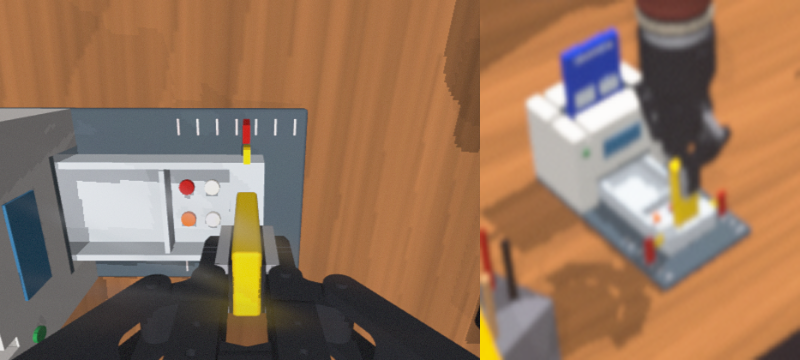

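The pointer and the red post line up: columns 284–291 and 283–291 in the wrist image, about 0.3–0.5 mm apart. Holding a second to see that nothing creeps.

Call:
jog_arm(
  deltas=[
    [0, 0, 0, 0, 0, 0, 0],
    [0, 0, 0, 0, 0, 0, 0],
    [0, 0, 0, 0, 0, 0, 0],
    [0, 0, 0, 0, 0, 0, 0],
    [0, 0, 0, 0, 0, 0, 0],
    [0, 0, 0, 0, 0, 0, 0],
    [0, 0, 0, 0, 0, 0, 0],
    [0, 0, 0, 0, 0, 0, 0],
    [0, 0, 0, 0, 0, 0, 0],
    [0, 0, 0, 0, 0, 0, 0],
    [0, 0, 0, 0, 0, 0, 0],
    [0, 0, 0, 0, 0, 0, 0],
  ],
)

```text
t: 15.7
tool_pos: [0.6112, -0.1993, 0.0867]
tool_rot: [2.149, 2.29, -0.002]
contact_force: [-6.1, 0.4, 7.8]
opening: 0.0114
```

```bash
python3 chk.py b | head -7
```

```text
wrist 15.7 [ 0.61118345 -0.19930999  0.08670674] [-6.07904551  0.43245227  7.77008537] 0.011423127631469668
yel [284 169   8  23 178] top-part tool xyz [38.1  0.5 57.7] y range -1.5 2.0
yel [ 269  224   38  145 4383] top-part tool xyz [  4.6   0.2 -12.1] y range -5.9 6.5
yel [264 356   2   2   3] top-part tool xyz [  0.4  -7.  -22.1] y range -7.0 -7.0
red [283 139   9  29 249] top-part tool xyz [50.7  0.1 52.7] y range -1.8 1.9
red [209 209  18  18 231] top-part tool xyz [ 14.1 -37.5  70.8] y range -42.0 -32.8
top 15.75 [ 0.61118006 -0.19928949  0.08668766] [-6.37050089  0.17392831  7.05581167] 0.010995907025450634
```

Stable, so I'm handing in.

```bash
python3 -c "
from station import ctrl
print(ctrl.finish_job())"
```

```text
the job is handed in; nothing more can be done
None
```

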